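# Slide a battery pack home under the leaf spring of its charging cradle

## Robot

A 6-joint arm with a two-finger parallel gripper is mounted at the origin on the work surface. World frame = base frame: x ahead of the robot, y to its left, z up, the work surface at z = 0. Lengths are in m, angles in rad, forces in N, time in s.
With the tool pointing down it reaches from about 0.25 to 0.85 m from the base axis. Payload 12.5 kg.
Tool frame: the origin (TCP) lies between the finger pads; the fingertips stand 11 mm ahead of it and the grasp point (between the pads) lies 8 mm behind it (ctrl.nose_length is the distance from the TCP to the fingertips, in m); z points along the fingers, y is the direction in which the jaws open and shut (so a half turn about z gives the same grasp; the last joint's range is limited). The gripper opens to 93 mm and grips with 3 to 60 N. Pads are 15 mm wide; open, the fingers measure 128 mm over their backs; the gripper's body (75 mm by 188 mm) begins 65 mm behind the grasp point.
Start: joints at [-1.266, 0.351, 1.652, -0, 1.139, -0.085], TCP at [0.209, -0.509, 0.23] pointing down, gripper open.
Joint ranges: [-2.75, 2.75], [-0.79, 2.1], [0.01, 2.65], [-1.57, 4.71], [0.07, 3.14], [-2.87, 2.87]. Speed limits (rad/s): [2.22, 2.22, 2.79, 3.14, 3.14, 3.14].

## Interface

Orientations are given as a unit quaternion [w, x, y, z].
In Python, from bench import ctrl, read_camera gives the robot as it stands.
- The arm moves only by the shell command python3 -m crank 'ROWS'. ROWS is a JSON object of lists of equal length, an entry for each row: "offset": the shift along the tool's x, y, z in cm, a list of three; "spin": the turn about the tool's z in rad; "jaw": the opening, from -1 (shut) to 1 (fully open). A call has 1 to 12 rows; each row shifts and turns the commanded pose from where the row before left it, along the tool's axes as they then stand; what a row does not reach is not made up. A row lasts 1/8 s, in which the tool goes at most 62.5 mm and 10.7 degrees, less where a joint would pass 70% of its speed; a pose out of reach is approached as far as the arm can. A call is refused whole if a number of a shift passes 6.25 or a number of a turn 0.188, either way. A call with a gripper value outside its range is refused whole. The fingers move at their own pace and stop on an object; the grip force is fixed at half the most. Time passes only in rows, so rows that do not move let the fingers close. It gives the time, the measured TCP pose, the force and the opening at its end, in the units of the state.
- ctrl.get_state(): the state, without advancing time (a new reading comes with each control period).
- read_camera(name): name is "side" or "top"; returns a dict with "image" (400x640x3 uint8, red, green, blue), "range_z" (400x640 float32, m along the optical axis (not along the pixel's ray), 0 where there is no reading), "intrinsics" (3x3 intrinsics, pixels), "R" (3x3) and "t" (3): a world point X has camera coordinates R X + t. Camera axes: x right, y down, z forward; pixel columns grow to the right and rows downward; lengths in m; the calibration is good to about 2 mm. A picture is of the moment at which its call begins.
- ctrl.hand_in(): hands the job in, once; it reports no verdict.
The state is a dict: "time_s": time; "q": joint angles; "joint_vel": joint speeds; "joint_torque": joint torques, N m; "tool_pos": TCP position; "tcp_rot": TCP orientation; "ft_force": force on the tool from outside, world axes, zero at the start; "torque": the same for the moment, N m; "width": finger opening in m.
Only numpy, scipy, OpenCV 4.12 (cv2) and the standard library are available. Lean on these libraries where they do the work, as an engineer would, in place of code of your own. Each camera call takes 0.05 s, during which the arm holds its last target. There are 200 camera calls.

## Task

The black battery pack is lying on the sprung bed at the open end of the grey charging cradle. Without picking it up, press it down hard with the fingertips (the flat behind its thumb ridge is the place) so that the bed sinks and the pack clears the steel keeper bar, and slide it forward, still pressing, under the bar and the leaf spring until it is fully home against the end stop. Then let go of it and leave everything else on the bench alone.

Things in the scene. Friction and masses are not known exactly. Their poses are not given: they have to be found in the camera images.
- cradle: Fixed grey charging cradle, 230 x 100 mm. Origin: on the table, on its centre line. Its +x is the way the pack is slid, z up. Along x: open end at -125 mm, steel keeper bar 30 to 40, leaf spring from the bar to about 80, end stop face at 95 mm (stop wall 43 mm high). Two side rails, tops 30 mm above the table, guide the pack with 1.5 mm play each side.
- pack: Loose black battery pack 120 x 60 x 20 mm, about 0.3 kg. Origin: centre of its underside; +x to its front (towards the bar, along the cradle's +x), z up. Starts straight in the channel, underside 26 mm above the table, top 5 mm too high for the bar, front 10 to 30 mm before the bar. Home: origin 35 mm ahead of the cradle's origin, underside 13 to 21 mm up. Friction about 0.6.
- ridge_back (a point): Point on the pack's top, on its centre line, at the foot of the thumb ridge's rear face: 25 mm behind the pack's origin, 20 mm above its underside. The ridge across the top is 6 mm long, 46 mm wide, 8 mm high, centred 22 mm behind the origin. The flat shelf behind it, 35 mm long and 60 mm wide, is where to press.
- stop (a point): Centre of the end stop's face, 95 mm ahead of the cradle's origin, 30 mm above the table; the pack's front must come against it.
- bar (a point): Middle of the keeper bar's lower near edge, 30 mm ahead of the cradle's origin, 41 mm above the table. The bar is a rigid bridge across the channel, 10 mm thick along x, 91 mm long across, top 50 mm above the table (52.5 mm at its screw heads).
- bed (a joint): How far the sprung aluminium bed under the pack is pressed down, in m: 0 = up (bed top 26 mm above the table), 0.013 = right down on its firm stop. It stays level. It begins to sink at 6 N and takes 11 N at 0.009 and 14 N right down, less the pack's weight. The pack clears the bar from 0.005; about 0.009 is good, and a stiff arm need not reach the firm stop.
- leaf (a joint): Angle of the steel leaf spring, 26 mm wide, hinged at the bar's far side, sloping forward and down to 31 mm above the table; the pack lifts it and is pressed by it with 3 to 5 N. 0 rad = hanging free; 0.05 to 0.25 with the pack under it.
- clock: Bystander: small steel alarm clock, 76 mm tall, beside the cradle. Leave alone. Origin under its centre.
- tin: Bystander: small lidded glass jar, 48 mm wide, 50 mm tall, beside the cradle. Leave alone. Origin under its centre.
- driver: Bystander: screwdriver 150 mm long lying beside the cradle. Leave alone.
- remote: Bystander: remote control 165 x 45 x 18 mm. Leave alone.
- spare: Bystander: another, smaller grey battery pack 70 x 40 x 16 mm without a ridge, lying on the table. Leave alone.
- tea: Bystander: tea glass, 66 mm wide, 85 mm tall. Leave alone.
- spool: Bystander: white solder spool, 60 mm wide, 40 mm tall. Leave alone.
There are look-alikes about, which are no part of the job. Of the things that look like the cradle, the larger one is meant.

How it is judged:
By the outcome, as a careful person would: the job done as asked, in the order asked, and still so for the second after the job is handed in, with the robot touching nothing.
It also fails if it takes over 34 s, if anything falls off the work surface, if the arm or the gripper's body presses on something with over 40 N, if the wrist force passes 120 N, or if a joint passes its speed limit or range.

## Working session

There is one attempt and no reset: what is moved stays moved. The work goes in short steps, Python scripts to look and compute and a shell command to move; the robot and the scene stay as the last step left them, time stands still between calls to the robot, and variables do not carry over. Pictures are saved under pics/ and viewed, about 8 in all and at most 12, crops included, and the job is handed in when it is done.

```bash
mkdir -p pics
python3 - <<'E'
from bench import ctrl, read_camera
import cv2,numpy as np
for n in("top","side"):
    c=read_camera(n); cv2.imwrite(f"pics/{n}0.png",c["image"][:,:,::-1]); np.savez(f"{n}0.npz",**c)
    print(n,c["intrinsics"].tolist(),c["R"].round(3).tolist(),c["t"].round(3).tolist())
print(ctrl.get_state(),ctrl.nose_length)
E
```

```text
top [[414.0637052156816, 0.0, 320.5752385916968], [0.0, 414.0637052156816, 200.2273189600084], [0.0, 0.0, 1.0]] [[0.02, -1.0, -0.001], [-0.989, -0.019, -0.148], [0.148, 0.004, -0.989]] [-0.011, 0.556, 1.058]
side [[509.5365954112445, 0.0, 311.3434558492817], [0.0, 509.5365954112445, 192.87134441780336], [0.0, 0.0, 1.0]] [[0.998, 0.064, 0.019], [0.052, -0.577, -0.815], [-0.042, 0.814, -0.579]] [-0.541, 0.047, 1.66]
{'time_s': 0.1, 'q': array([-1.26559689e+00,  3.51170258e-01,  1.65231647e+00, -2.30750986e-05,
        1.13908334e+00, -8.45733823e-02]), 'joint_vel': array([-0.00176234, -0.0013317 , -0.00085145, -0.00059005, -0.0001453 ,
        0.00098343]), 'joint_torque': array([ 2.65861227e-04, -4.98027205e+01, -2.85703701e+01,  7.00217136e-02,
        2.39305571e-02, -4.03070430e-05]), 'tool_pos': array([ 0.20893729, -0.50847157,  0.22917846]), 'tcp_rot': array([-4.84582256e-04,  9.81068620e-01,  1.93659814e-01, -6.42143220e-05]), 'ft_force': array([ 0.19222031, -0.00766168,  0.26314486]), 'torque': array([-0.05916211, -0.02077138,  0.05728806]), 'width': 0.09308131499934809} 0.011
```

View pics/top0.png

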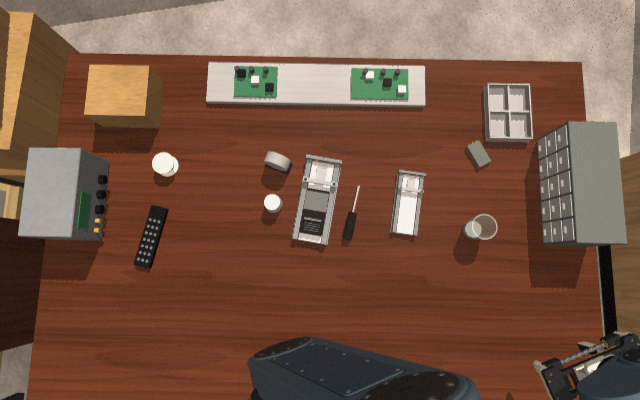

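View pics/side0.png

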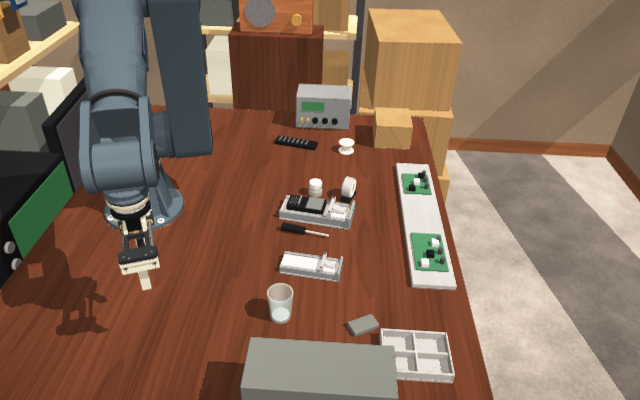

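Two things look like the cradle. The one at top px (318,200) / side px (317,211) is larger and has the black pack and bar. The one at top (408,203) / side (311,265) is smaller and empty. The first fits the description, so I'll confirm it in one enlarged crop. The clock is at top (278,162), the jar at (273,203) and the driver at (352,212).

Run:
```python
import cv2,numpy as np
a=cv2.imread("pics/top0.png")[145:255,280:350]; b=cv2.imread("pics/side0.png")[185:235,270:365]
a=cv2.resize(a,None,fx=5,fy=5,interpolation=2); b=cv2.resize(b,None,fx=4.6,fy=4.6,interpolation=2)
o=np.zeros((550,800,3),np.uint8); o[:,:350]=a; o[:b.shape[0],360:360+b.shape[1]]=b[:,:440]
cv2.imwrite("pics/crop1.png",o)
```

```text
(no output)
```

View pics/crop1.png

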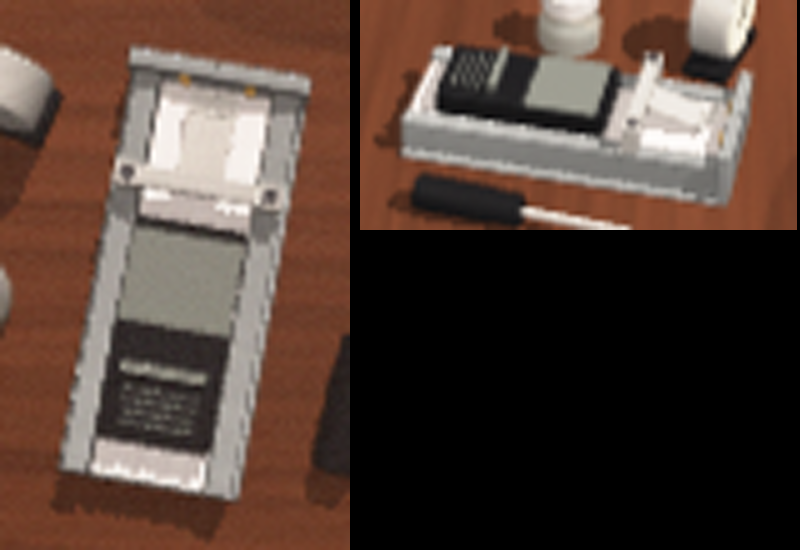

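The crop confirms it: black pack with a pale ridge at top px (304,218)–(321,221), and the keeper bar's screws at (305,179) and (334,184). I'll triangulate the screws and ridge ends across the two views, and cast the other corners onto planes.

```bash
cat > h.py <<'E'
import numpy as np,cv2
def ray(c,p):
    K,R,t=c["intrinsics"],c["R"],c["t"]
    return -R.T@t, R.T@np.linalg.solve(K,[p[0],p[1],1])
def plane(c,p,z):
    o,d=ray(c,p); return o+d*(z-o[2])/d[2]
def tri(a,pa,b,pb):
    P=lambda c:c["intrinsics"]@np.c_[c["R"],c["t"]]
    X=cv2.triangulatePoints(P(a),P(b),np.array(pa,float),np.array(pb,float))[:,0]; return X[:3]/X[3]
def proj(c,X):
    x=c["intrinsics"]@(c["R"]@np.asarray(X)+c["t"]); return x[:2]/x[2]
E
python3 - <<'E'
from h import *
np.set_printoptions(precision=4,suppress=True)
T=dict(np.load("top0.npz"));S=dict(np.load("side0.npz"))
f=lambda x,y:(280+x/5-.4,145+y/5-.4); g=lambda x,y:(270+(x-360)/4.6-.4,185+y/4.6-.4)
for n,p,q in[("scrL",(127,171),(653,57)),("scrR",(270,197),(633,122)),("ridL",(120,363),(502,52)),("ridR",(206,378),(487,93))]:
    print(n,tri(T,f(*p),S,g(*q)),plane(T,f(*p),.0525))
P={}
for n,p,z in[("nl",(62,470),.03),("nr",(240,497),.03),("fl",(130,50),.043),("fr",(310,78),.043),("pbl",(98,432),.046),("pbr",(208,452),.046),("pfl",(133,222),.046),("pfr",(246,238),.046),("sl",(127,171),.0525),("sr",(270,197),.0525),("rl",(120,363),.054),("rr",(206,378),.054)]:
    P[n]=plane(T,f(*p),z); 
for n in ["n","f","pb","pf","s","r"]:
    L,R=P[n+"l"],P[n+"r"]; m=(L+R)/2; d=L-R; print(n,m,"w",np.linalg.norm(d),"yaw",np.degrees(np.arctan2(-d[0],d[1])))
m=lambda n:(P[n+"l"]+P[n+"r"])/2
for a,b in[("n","f"),("n","s"),("pb","pf"),("r","s")]:
    d=m(b)-m(a); print(a,b,np.linalg.norm(d[:2]),np.degrees(np.arctan2(d[1],d[0])))
# range height at pack shelf/label
for q in[(155,405),(180,290),(150,470)]:
    u,v=f(*q); u0,v0=int(round(u)),int(round(v)); z=T["range_z"][v0,u0]; o,d=ray(T,(u0,v0)); print("depth pt",o+d*z)
# gripper yaw
print("tool x axis now: yaw deg",np.degrees(2*np.arctan2(.19366,.98107)))
E
```

```text
scrL [0.6102 0.0423 0.0503] [0.6109 0.0423 0.0525]
scrR [ 0.5984 -0.0338  0.0501] [ 0.5983 -0.0337  0.0525]
ridL [0.5057 0.0431 0.0475] [0.5086 0.0434 0.0525]
ridR [ 0.499  -0.0022  0.0447] [ 0.5016 -0.0017  0.0525]
n [0.4473 0.0264 0.03  ] w 0.09528945840611268 yaw -7.457688208262814
f [ 0.6725 -0.0058  0.043 ] w 0.0982086264134336 yaw -7.964387034443084
pb [0.4681 0.0254 0.046 ] w 0.05849556830714287 yaw -9.16103213588975
pf [0.5809 0.0086 0.046 ] w 0.06061760498472946 yaw -7.053362665555647
s [0.6046 0.0043 0.0525] w 0.07700956673943647 yaw -9.366751990382522
r [0.5049 0.0208 0.054 ] w 0.04557043672217924 yaw -8.804739065857445
n f 0.2275401689029306 -8.137183819058464
n s 0.15887589839293226 -7.979221753698419
pb pf 0.1140533867476167 -8.43550070860325
r s 0.10103947368292676 -9.381097055172594
depth pt [0.4863 0.0236 0.0484]
depth pt [0.5475 0.0119 0.0468]
depth pt [0.4536 0.0261 0.0256]
tool x axis now: yaw deg 22.33288156314742
```

The two views agree. Cradle yaw is about -8.3°, its origin about (0.570, 0.009), and the pack front about 13 mm before the bar. The shelf spans cradle x -103 to -68 mm. The bench depth gives a pack top of about 47 mm. I'll approach with the fingers shut and the tool's x along the cradle.

```bash
python3 -m crank '{"offset":[[0,0,0],[0,0,0],[0,0,0],[2,-5.5,0],[2,-5.5,0],[2,-5.5,0],[2,-5.5,0],[2,-5.5,0],[2,-5.5,0],[2,-5.5,0],[2,-5.5,0],[2,-5.5,0]],"spin":[0.178,0.178,0.178,0,0,0,0,0,0,0,0,0],"jaw":[-1,-1,-1,-1,-1,-1,-1,-1,-1,-1,-1,-1]}'
cat >> h.py <<'E'
def where():
    from bench import ctrl
    from scipy.spatial.transform import Rotation as Ro
    s=ctrl.get_state(); R=Ro.from_quat(s["tcp_rot"],scalar_first=True).as_matrix()
    a=np.radians(-8.3); u=np.array([np.cos(a),np.sin(a)]); v=np.array([-u[1],u[0]]); d=s["tool_pos"][:2]-[.570,.0094]
    print("t",round(s["time_s"],2),"cradle x,y mm",(d@u*1e3).round(1),(d@v*1e3).round(1),"tipz",((s["tool_pos"][2]-.011)*1e3).round(1),"yaw",np.degrees(np.arctan2(R[1,0],R[0,0])).round(2),"F",s["ft_force"].round(1),"w",round(s["width"],4))
E
python3 -c "import h;h.where()"
```

```text
time_s: 1.6
tool_pos: [0.4589, -0.0428, 0.2296]
tcp_rot: [0.0, 0.997, -0.072, 0.0]
ft_force: [0.4, -0.2, -0.6]
width: 0.0007
t 1.6 cradle x,y mm -102.4 -67.7 tipz 218.6 yaw -8.26 F [ 0.4 -0.2 -0.6] w 0.0007
```

```bash
python3 -m crank '{"offset":[[1.2,-3.4,0],[1.2,-3.4,0],[0,0,4.5],[0,0,4.5],[0,0,4.5],[0,0,0],[0,0,0]],"spin":[0,0,0,0,0,0,0],"jaw":[-1,-1,-1,-1,-1,-1,-1]}'
python3 - <<'E'
import h,cv2,numpy as np
from bench import read_camera
h.where()
T=read_camera("top");S=read_camera("side")
np.savez("top1.npz",**T);np.savez("side1.npz",**S)
a=cv2.resize(T["image"][140:260,270:360,::-1],None,fx=4.5,fy=4.5,interpolation=2)
b=cv2.resize(S["image"][140:240,265:365,::-1],None,fx=3.9,fy=3.9,interpolation=2)
o=np.zeros((540,800,3),np.uint8);o[:a.shape[0],:a.shape[1]]=a;o[:390,410:800]=b
cv2.imwrite("pics/crop2.png",o)
E
```

```text
time_s: 2.48
tool_pos: [0.4926, 0.0191, 0.096]
tcp_rot: [-0.0, 0.997, -0.072, 0.001]
ft_force: [-0.2, 0.1, 0.1]
width: 0.0006
t 2.48 cradle x,y mm -78.0 -1.6 tipz 85.0 yaw -8.26 F [-0.2  0.1  0.1] w 0.0006
```

View pics/crop2.png

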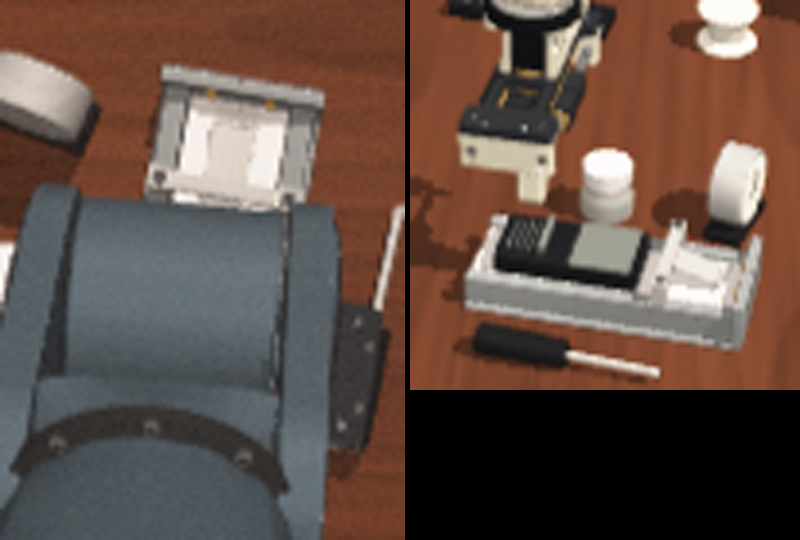

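The side view shows the fingertip at about px (297,191), roughly above the ridge. I'll check that against the projected tip and the ridge's foot.

Run:
```python
from h import *
S=dict(np.load("side1.npz"));np.set_printoptions(precision=2,suppress=True)
a=np.radians(-8.3); u=np.array([np.cos(a),np.sin(a)]); v=np.array([-u[1],u[0]])
W=lambda x,y,z:np.r_[np.array([.570,.0094])+u*x+v*y,z]
cr=lambda p:(410+(p[0]-265)*3.9,(p[1]-140)*3.9)
for n,X in[("tip c",(-.078,-.0016,.085)),("tip R corners",(-.0855,-.019,.085)),("",(-.0705,-.019,.085)),("lowered",(-.078,-.0016,.046)),("ridge top L",(-.065,.023,.054)),("ridge top R",(-.065,-.023,.054)),("pack rear R",(-.103,-.03,.046)),("pack front R",(.017,-.03,.046)),("screwR",(.035,-.0385,.0525)),("screwL",(.035,.0385,.0525)),("near rail R",(-.125,-.05,.03)),("stop corner R",(.105,-.05,.043))]:
    print(n,np.array(cr(proj(S,W(*X)))))
```

```text
tip c [532.8  196.35]
tip R corners [518.68 207.24]
 [536.9  209.77]
lowered [532.71 235.29]
ridge top L [554.93 212.52]
ridge top R [542.28 244.75]
pack rear R [494.57 251.21]
pack front R [640.06 272.01]
screwR [660.59 274.99]
screwL [677.35 219.81]
near rail R [462.25 277.69]
stop corner R [745.07 305.76]
```

Run:
```python
import numpy as np,cv2
S=np.load("side1.npz")["image"]
cv2.imwrite("pics/crop3.png",cv2.resize(S[172:222,275:345,::-1],None,fx=11,fy=11,interpolation=cv2.INTER_NEAREST))
```

```text
(no output)
```

View pics/crop3.png

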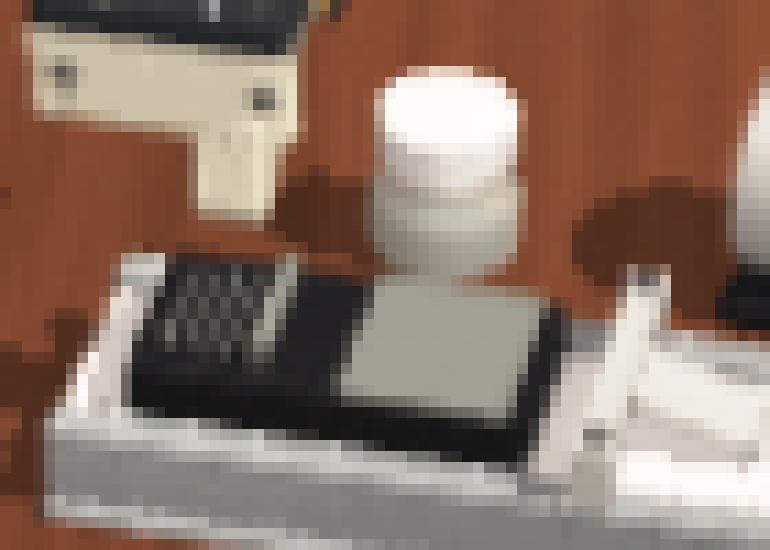

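The robot and camera frames agree within 1–2 mm. I'll back off 3 mm for clearance from the ridge, then lower and watch the force.

```bash
python3 -m crank '{"offset":[[-0.3,-0.15,1.5],[0,0,1.2],[0,0,0.5],[0,0,0.3],[0,0,0.2],[0,0,0]],"spin":[0,0,0,0,0,0],"jaw":[-1,-1,-1,-1,-1,-1]}'
python3 -c "import h;h.where()"
```

```text
time_s: 3.32
tool_pos: [0.4891, 0.021, 0.0577]
tcp_rot: [0.0, 0.997, -0.072, 0.0]
ft_force: [-0.7, 0.6, 0.1]
width: 0.0003
t 3.33 cradle x,y mm -81.7 -0.2 tipz 46.7 yaw -8.26 F [-0.7  0.6  0.1] w 0.0003
```

```bash
python3 -m crank '{"offset":[[0,0,0.2],[0,0,0.2],[0,0,0.2],[0,0,0.2],[0,0,0.1],[0,0,0],[0,0,0]],"spin":[0,0,0,0,0,0,0],"jaw":[-1,-1,-1,-1,-1,-1,-1]}'
python3 -c "import h;h.where()"
```

```text
time_s: 4.2
tool_pos: [0.4893, 0.021, 0.0488]
tcp_rot: [-0.0, 0.997, -0.072, 0.0]
ft_force: [-0.9, -0.2, 7.4]
width: 0.0006
t 4.2 cradle x,y mm -81.5 -0.2 tipz 37.8 yaw -8.26 F [-0.9 -0.2  7.4] w 0.0006
```

7.4 N plus the pack's weight puts the bed at about 8 mm down. I'll press 1 mm more and slide.

```bash
python3 -m crank '{"offset":[[0,0,0.1],[0.2,0,0],[0.3,0,0],[0.3,0,0],[0.4,0,0],[0.4,0,0],[0.4,0,0],[0.4,0,0],[0.4,0,0],[0.2,0,0],[0,0,0]],"spin":[0,0,0,0,0,0,0,0,0,0,0],"jaw":[-1,-1,-1,-1,-1,-1,-1,-1,-1,-1,-1]}'
python3 - <<'E'
import h,cv2,numpy as np
from bench import read_camera
h.where()
S=read_camera("side")
cv2.imwrite("pics/crop4.png",cv2.resize(S["image"][165:225,275:355,::-1],None,fx=9,fy=9,interpolation=2))
E
```

```text
time_s: 5.58
tool_pos: [0.5176, 0.0169, 0.0474]
tcp_rot: [-0.0, 0.997, -0.072, -0.001]
ft_force: [-5.3, 0.5, 6.1]
width: 0.0004
t 5.58 cradle x,y mm -52.9 -0.2 tipz 36.4 yaw -8.26 F [-5.3  0.5  6.1] w 0.0004
```

View pics/crop4.png

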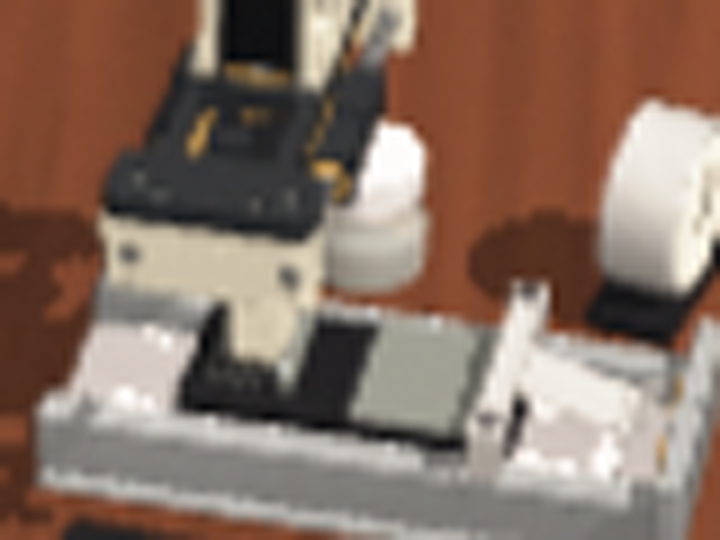

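The pack front is past the bar: it shows dark beyond the bar at crop (520,420), and the ridge is engaged. Continuing.

```bash
python3 -m crank '{"offset":[[0.3,0,0.05],[0.4,0,0.05],[0.5,0,0],[0.5,0,0],[0.5,0,0],[0.5,0,0],[0.5,0,0],[0.5,0,0],[0.5,0,0],[0.4,0,0],[0.3,0,0],[0,0,0]],"spin":[0,0,0,0,0,0,0,0,0,0,0,0],"jaw":[-1,-1,-1,-1,-1,-1,-1,-1,-1,-1,-1,-1]}'
python3 -c "import h;h.where()"
```

```text
time_s: 7.12
tool_pos: [0.5653, 0.0099, 0.0458]
tcp_rot: [-0.0, 0.997, -0.072, -0.003]
ft_force: [-8.4, 1.3, 3.9]
width: 0.0003
t 7.12 cradle x,y mm -4.8 -0.2 tipz 34.8 yaw -8.26 F [-8.4  1.3  3.9] w 0.0003
```

```bash
python3 -m crank '{"offset":[[0.2,0,0],[0.2,0,0],[0.2,0,0],[0.1,0,0],[0,0,0]],"spin":[0,0,0,0,0],"jaw":[-1,-1,-1,-1,-1]}'
python3 -c "import h;h.where()"
```

```text
time_s: 7.75
tool_pos: [0.5713, 0.0091, 0.0456]
tcp_rot: [-0.0, 0.997, -0.072, -0.004]
ft_force: [-11.1, 1.9, 6.6]
width: 0.0005
t 7.75 cradle x,y mm 1.3 -0.2 tipz 34.6 yaw -8.26 F [-11.1   1.9   6.6] w 0.0005
```

```bash
python3 -m crank '{"offset":[[0.1,0,0],[0.1,0,0],[0.1,0,0],[0,0,0]],"spin":[0,0,0,0],"jaw":[-1,-1,-1,-1]}'
python3 -c "import h;h.where()"
```

```text
time_s: 8.25
tool_pos: [0.5715, 0.0091, 0.0451]
tcp_rot: [-0.0, 0.997, -0.072, -0.007]
ft_force: [-22.0, 4.1, 13.6]
width: 0.0003
t 8.25 cradle x,y mm 1.6 -0.1 tipz 34.1 yaw -8.25 F [-22.    4.1  13.6] w 0.0003
```

The tool has stalled while the push rises to 22 N, so the pack is against the stop at the expected place. I'll ease most of the push, keeping a little forward, then lift straight up.

```bash
python3 -m crank '{"offset":[[-0.1,0,0],[-0.1,0,0],[0,0,-0.2],[0,0,-0.3],[0,0,-0.3],[-0.1,0,-0.4],[-0.3,0,-0.5],[0,0,-2],[0,0,-4],[0,0,-4],[0,0,0]],"spin":[0,0,0,0,0,0,0,0,0,0,0],"jaw":[-1,-1,-1,-1,-1,-1,-1,-1,-1,-1,-1]}'
python3 -m crank '{"offset":[[0,0,-5],[-5,0,-2],[-6,0,0],[-6,0,0],[-6,0,0],[-2,0,0],[0,0,0]],"spin":[0,0,0,0,0,0,0],"jaw":[-1,-1,-1,-1,-1,-1,-1]}'
python3 - <<'E'
import h,cv2,numpy as np
from bench import read_camera
h.where()
T=read_camera("top");S=read_camera("side");np.savez("top2.npz",**T);np.savez("side2.npz",**S)
a=cv2.resize(T["image"][140:260,260:360,::-1],None,fx=4,fy=4,interpolation=2)
b=cv2.resize(S["image"][170:240,270:365,::-1],None,fx=4.1,fy=4.1,interpolation=2)
o=np.zeros((480,800,3),np.uint8);o[:,:400]=a;o[:b.shape[0],405:405+b.shape[1]]=b
cv2.imwrite("pics/crop5.png",o)
E
```

```text
time_s: 9.62
tool_pos: [0.5731, 0.009, 0.1671]
tcp_rot: [-0.0, 0.997, -0.072, 0.004]
ft_force: [0.2, 0.1, -0.6]
width: 0.0002
time_s: 10.5
tool_pos: [0.3232, 0.0452, 0.2335]
tcp_rot: [-0.0, 0.997, -0.072, 0.0]
ft_force: [1.1, -0.0, 0.5]
width: 0.0006
t 10.5 cradle x,y mm -249.4 -0.2 tipz 222.5 yaw -8.24 F [ 1.1 -0.   0.5] w 0.0006
```

View pics/crop5.png

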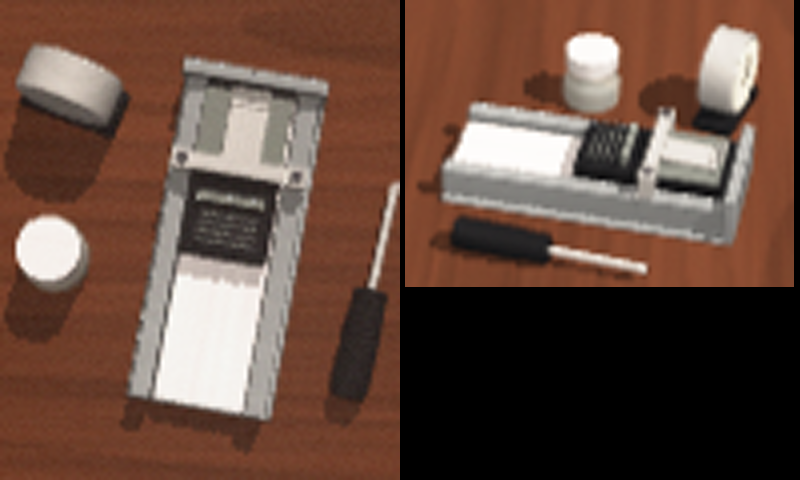

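The pack lies under the bar and leaf, its rear edge at crop (179,252)–(267,264); the bystanders are unchanged. I'll measure the rear edge and ridge against home.

Run:
```python
from h import *
T=dict(np.load("top2.npz"))
a=np.radians(-8.3); u=np.array([np.cos(a),np.sin(a)]); v=np.array([-u[1],u[0]])
C=lambda p:[round(float((p[:2]-[.570,.0094])@w)*1e3,1) for w in(u,v)]
f=lambda x,y:(260+x/4-.4,140+y/4-.4)
print("rear edge (-25 home)",C((plane(T,f(179,252),.040)+plane(T,f(267,264),.040))/2))
print("ridge (13 home)",C((plane(T,f(197,193),.048)+plane(T,f(265,203),.048))/2))
print("stop corners top",C(plane(T,f(186,60),.043)),C(plane(T,f(328,82),.043)))
I=T["image"]; o=np.vstack([cv2.resize(I[150:195,295:350,::-1],None,fx=12,fy=12,interpolation=0)])
cv2.imwrite("pics/crop6.png",o)
for uu,vv in[(312,195),(316,197)]:
    O,d=ray(T,(uu,vv)); print("depth z",(O+d*T["range_z"][vv,uu]).round(4))
```

```text
rear edge (-25 home) [-24.9, 0.7]
ridge (13 home) [14.5, 1.8]
stop corners top [103.6, 47.5] [104.2, -49.3]
depth z [0.5693 0.023  0.0433]
depth z [0.5645 0.0123 0.0405]
```

View pics/crop6.png

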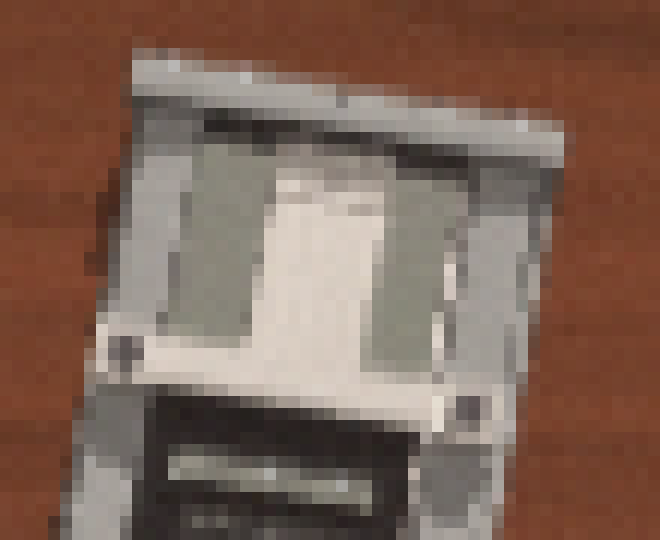

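The front black band meets the stop wall with no visible gap, and the rear edge is at -24.9 mm (home is -25). The pack's top is about 41 mm up. It is home, and the arm is clear.

```bash
python3 -c "
from bench import ctrl
print(ctrl.hand_in())"
```

```text
the job is handed in; nothing more can be done
None
```

The battery pack is fully home against the end stop, and the job is handed in at about 10.6 s of robot time.

**What I did:** I pressed the shelf behind the thumb ridge with closed fingertips until the bed had sunk about 8–9 mm. I then slid the pack forward under the bar and leaf spring. It stalled at the stop with a push of about 22 N, so I eased off, lifted straight up and backed the arm well clear.

**Last checks:**
- **Position:** the pack's rear edge is at -24.9 mm along the cradle, where home is -25.
- **Front:** there is no visible gap at the stop wall.
- **Height:** the pack's top measures 41–43 mm by depth. That puts its underside at about 21 mm, close to the upper limit of the home range.
- **Bystanders:** the clock, jar and screwdriver look unmoved in the final pictures. I did not look at the others again, but the arm stayed well above them.
- **Disagreements:** the ridge read 1.5 mm further forward than expected, and the side view read heights 2–9 mm low. I put both down to pixel size and camera calibration.

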